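# Set the rat trap on the shop counter

### The job

Set the big rat trap that is screwed to the shop counter: draw its steel lever back and down until the catch engages, then let go so that the trap stays cocked with its jaw open, and never let it snap shut. Leave the small mouse trap next to it unset, as it is.

Things in the scene. Friction and masses are not known exactly. Their poses are not given: they have to be found in the camera images.
- rat_trap: The larger of two like black snap traps, screwed to the counter. Base 155 x 80 mm; cheeks 59 mm high carry the hinge. Origin: on the counter under the hinge; x points out of the toothed mouth, y along the hinge (its axis is 50 mm above the origin), z up. The white pedal in the mouth, 34 to 70 mm ahead of the hinge, 20 mm high, is the hair trigger: about 1.3 N on it fires the set trap.
- rat_grip (a point): Centre of the bar at the end of the rat trap's steel lever: 16 mm thick, 36 mm long, flat ends, along the trap's y, on two 7 mm rods 18 mm apart, 100 mm from the hinge axis. Unset, the lever stands 65 degrees above level, leaning to the trap's -x (bar 42 mm behind the hinge, 141 mm above the counter). Drawn back and down to -x it stands at 65 degrees minus the joint angle.
- rat_lever (a joint): Angle (rad) of the rat trap's lever and jaw, one rigid piece: 0 unset, jaw shut (sprung to there); grows as the lever is drawn back and down and the jaw lifts. The catch snaps in by 0.85; hard stop at 1.05. Let go between these, it comes back a little and rests on the catch at about 0.8; let go sooner, it snaps shut. Pull at the bar: 2 to 3 N at first, 4 to 5 N at the end.
- mouse_lever (a joint): The same angle for the bystander, the small mouse trap: same shape at 0.6 times the size (base 93 x 48 mm, bar 85 mm above the counter), screwed down 0.26 m or more to the left or right of the rat trap. 0 = unset, as it must stay.
Not all that is in view belongs to the job. What is shaped like the rat_trap but pink or purple is not meant.

How it is judged:
At the end, for the whole second after the job is handed in: The rat trap stands cocked by its own catch: its lever stays beyond 0.72 rad and at rest with nothing holding it. The mouse trap's lever is unset (below 0.1 rad) (value of joint rat_lever above 0.72 rad and velocity of joint rat_lever between -0.1 and 0.1 rad/s and value of joint mouse_lever below 0.1 rad); the robot touches nothing.
It fails at once if the rat trap snapped shut (its lever flew forward off the catch or out of the grip, faster than 2.5 rad/s below 0.7 rad) (velocity of joint rat_lever below -2.5 rad/s and value of joint rat_lever below 0.7 rad).
It fails at once if the mouse trap was drawn (its lever beyond 0.3 rad) (value of joint mouse_lever above 0.3 rad).
It also fails if it takes over 35 s, if anything falls off the work surface, if the arm or the gripper's body presses on something with over 40 N, if the wrist force passes 120 N, or if a joint passes its speed limit or range.

### The arm

A 7-joint arm with a two-finger parallel gripper is mounted at the origin on the work surface. World frame = base frame: x ahead of the robot, y to its left, z up, the work surface at z = 0. Lengths are in m, angles in rad, forces in N, time in s.
With the tool pointing down it reaches from about 0.4 to 0.875 m from the base axis. Payload 19.3 kg.
Tool frame: the origin (TCP) lies midway between the tips of the shut fingers; the grasp point (between the pads) lies 19 mm behind it; z points along the fingers, y is the line along which they close (so a half turn about z gives the same grasp; the last joint's range is limited). The gripper opens to 85 mm and grips with 20 to 120 N. Pads are 22 mm wide; open, the fingers measure 114 mm over their backs; the gripper's body (76 mm by 85 mm) begins 54 mm behind the grasp point. The pads swing forward as they close: fully open they stand 13 mm farther back than shut.
Start: joints at [-1.368, 0.521, -0.036, 1.599, 0.021, 1.021, -0.113], TCP at [0.168, 0.602, 0.231] pointing down, gripper open.
Joint ranges: [-2.91, 2.91], [-0.3, 2.13], [-1.5, 1.42], [0.17, 2.43], [-1.26, 4.41], [0.16, 1.93], [-2.52, 2.52]. Speed limits (rad/s): [1.89, 1.89, 2.39, 2.39, 3.01, 3.01, 3.01].

### API

Orientations are given as [roll, pitch, yaw] about the fixed x, y, z axes, in that order (R = Rz(yaw) Ry(pitch) Rx(roll)).
In Python, from workcell import telemetry, grab_frame, calibration, bot, outline_of, landmark_of gives the robot as it stands. The module is installed in compiled form; this text tells all that it offers.
- The arm moves only by the shell command python3 -m inch 'ROWS' [FORCE]. ROWS is JSON, a list of rows, each a list of 7 numbers: the shift along the tool's x, y, z in m, then the turn, a rotation vector about the tool's x, y, z in rad, then the closure, from 0 (fully open) to 1 (shut). A call has 1 to 5 rows; each row shifts and turns the commanded pose from where the row before left it, along the tool's axes as they then stand; what a row does not reach is not made up. A row lasts 1/10 s, in which the tool goes at most 50 mm and 8.59 degrees, less where a joint would pass 70% of its speed; a pose out of reach is approached as far as the arm can. A call is refused whole if a number of a shift passes 0.05 or a number of a turn 0.15, either way. A call with a gripper value outside its range is refused whole. The fingers move at their own pace and stop on an object; FORCE is the grip in N (left out, the last holds). Time passes only in rows, so rows that do not move let the fingers close. It gives the time, the measured TCP pose, the force, the opening and the grip force at its end, in the units of the state.
- telemetry.observe(): the state, without advancing time (a new reading comes with each control period).
- grab_frame(name): name is "scene" or "top" or "wrist"; returns the picture (420x560x3 uint8, red, green, blue); there is no depth.
- calibration(name): a dict with "fovy" (degrees; the focal length in pixels is half the picture's height over the tangent of half this angle, whatever the lens; pixels are square), "cx", "cy" (the principal point, pixels), "dist" ([k1, k2, p1, p2, k3] as OpenCV has them; the pictures are not rectified), "pose" (4x4, takes a point from camera to world coordinates). Camera axes: x right, y down, z forward; pixel columns grow to the right and rows downward; lengths in m; the calibration is good to about 2 mm. A picture is of the moment at which its call begins: read the wrist's pose just before it. calibration takes no time and is no camera call; for the wrist camera it gives the pose at the moment of the call.
- bot.job_done(): hands the job in; it is judged then, once.
Trained networks look in the newest picture that a camera, given by its name, has taken for a name from the list of things; names that differ only in an ending like _2 or _b are one class to them, and where a whole thing is asked for, a point or a joint stands for the part that bears it (a point fixed in the world has none). Each returns a list of dicts, best first, with "score" (0 to 1); they miss things now and then, are a little off and sometimes report something else, mostly with a low value. They report only what shows in the picture. A call takes as long as a camera call. They do not tell look-alikes from the thing itself.
- outline_of(label, camera): "region" (420x560 bool, what is visible of it) and "rect" ([left, top, right, bottom] in pixels, round what is visible of it).
- landmark_of(label, camera): "xy" ([column, row] in pixels: a listed point, or the origin of a listed thing).
The state is a dict: "clock": time; "qpos": joint angles; "qd": joint speeds; "joint_efforts": joint torques, N m; "position": TCP position; "tool_rot": TCP orientation; "force": force on the tool from outside, world axes, zero at the start; "moment": the same for the moment, N m; "grip_width": finger opening in m; "finger_force": force on a finger pad.
Only numpy, scipy, OpenCV 4.12 (cv2) and the standard library are available. Lean on these libraries where they do the work, as an engineer would, in place of code of your own. Each camera call takes 0.05 s, during which the arm holds its last target. There are 200 camera calls.

## Working session

There is one attempt and no reset: what is moved stays moved. The work goes in short steps, Python scripts to look and compute and a shell command to move; the robot and the scene stay as the last step left them, time stands still between calls to the robot, and variables do not carry over. Pictures are saved under pics/ and viewed, at most 10 in all, crops included, and the job is handed in when it is done.

```bash
mkdir -p pics
cat > h.py <<'E'
import numpy as np,cv2
from workcell import telemetry, grab_frame, calibration, bot, outline_of, landmark_of
def K(c):
    f=210/np.tan(np.radians(c["fovy"])/2); return np.array([[f,0,c["cx"]],[0,f,c["cy"]],[0,0,1]])
def ray(cam,xy,c=None):
    c=c or calibration(cam); u=cv2.undistortPoints(np.array([[xy]],float),K(c),np.array(c["dist"]))[0,0]
    P=np.array(c["pose"]); return P[:3,3],P[:3,:3]@np.array([u[0],u[1],1])
def atz(cam,xy,z,c=None):
    o,d=ray(cam,xy,c); return o+d*(z-o[2])/d[2]
def proj(cam,p,c=None):
    c=c or calibration(cam); P=np.linalg.inv(np.array(c["pose"])); q=P[:3,:3]@np.array(p,float)+P[:3,3]
    return cv2.projectPoints(q[None],np.zeros(3),np.zeros(3),K(c),np.array(c["dist"]))[0][0,0]
def save(im,n): cv2.imwrite("pics/"+n,cv2.cvtColor(im,cv2.COLOR_RGB2BGR))
E
python3 - <<'E'
from h import *
np.set_printoptions(precision=3,suppress=True)
ims=[]
for cam in["scene","top"]:
    im=grab_frame(cam); ims.append(im)
    for l in["rat_trap","rat_grip"]:
        for r in landmark_of(l,cam)[:4]:
            print(cam,l,r["score"],np.array(r["xy"]),atz(cam,r["xy"],0 if l=="rat_trap" else .141))
    for r in outline_of("rat_trap",cam)[:4]: print("outl",r["score"],r["rect"])
save(cv2.resize(np.hstack(ims),(800,300)),"a.png")
save(ims[0],"scene.png");save(ims[1],"top.png")
s=telemetry.observe();print(s["clock"],s["position"],s["tool_rot"])
E
```

```text
scene rat_trap 0.87 [298.3 296.6] [ 0.629 -0.147  0.   ]
scene rat_trap 0.81 [146.  240.9] [ 0.256 -0.401  0.   ]
scene rat_trap 0.67 [217.8 265.7] [ 0.436 -0.273  0.   ]
scene rat_grip 0.9 [293.5 244. ] [ 0.577 -0.132  0.141]
scene rat_grip 0.68 [206.3 210.1] [ 0.367 -0.258  0.141]
scene rat_grip 0.68 [134.2 193.1] [ 0.212 -0.391  0.141]
outl 0.92 [357.5, 132.9, 395.0, 207.8]
outl 0.91 [279.9, 240.6, 321.2, 324.7]
outl 0.82 [130.0, 190.8, 160.4, 263.3]
outl 0.66 [196.9, 211.5, 247.9, 296.4]
top rat_trap 0.86 [360.  218.3] [ 0.422 -0.271  0.   ]
top rat_trap 0.85 [411.3 286.4] [ 0.24  -0.394  0.   ]
top rat_trap 0.76 [308.9 151.1] [ 0.61  -0.141  0.   ]
top rat_trap 0.59 [150.8 231.6] [0.399 0.279 0.   ]
top rat_grip 0.96 [370.8 223.7] [ 0.389 -0.264  0.141]
top rat_grip 0.75 [307.3 144.5] [ 0.581 -0.125  0.141]
top rat_grip 0.74 [426.  302.2] [ 0.209 -0.378  0.141]
top rat_grip 0.71 [119.6 243.5] [0.357 0.305 0.141]
outl 0.89 [113.5, 194.1, 178.9, 259.1]
outl 0.68 [390.6, 244.6, 440.8, 316.0]
outl 0.6 [290.5, 112.2, 331.5, 172.8]
outl 0.58 [343.6, 178.6, 381.7, 243.8]
0.4 [0.168 0.602 0.231] [-3.141  0.     2.869]
```

View pics/scene.png

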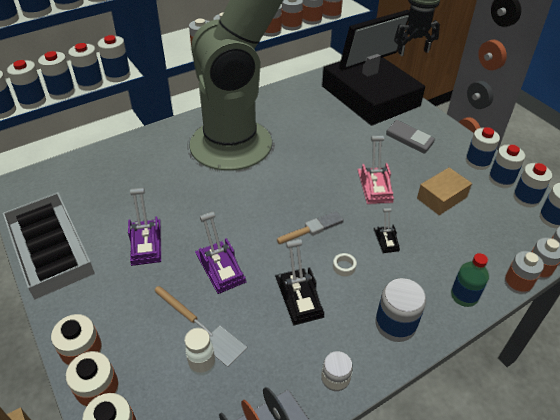

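View pics/top.png

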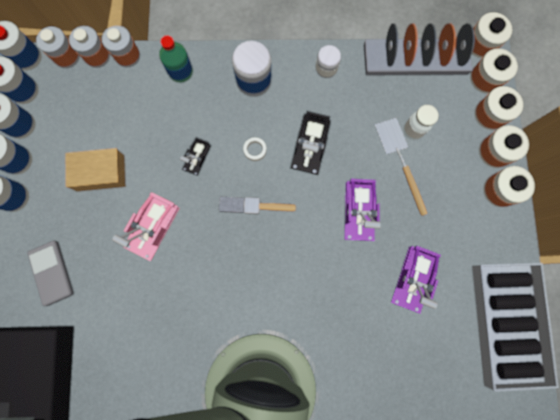

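Candidates (scene pixels): black large trap (298,297), purple traps (218,266) and (146,241), pink trap (376,185), and the small black trap (387,238), which is the mouse trap. I choose the large black one at (298,297), which is (308,145) in the top view. Next I measure its yaw and check it in a crop.

Run:
```python
from h import *
np.set_printoptions(precision=3,suppress=True)
im=cv2.cvtColor(cv2.imread("pics/top.png"),cv2.COLOR_BGR2RGB)
m=(im.max(2)<45).astype(np.uint8); w=np.zeros_like(m); w[100:182,280:340]=1; m=cv2.morphologyEx(m*w,cv2.MORPH_CLOSE,np.ones((9,9)))
p=cv2.findNonZero(m); 
q=np.array([atz("top",x[0],.01)[:2] for x in p],np.float32)
r=cv2.minAreaRect(q); print(r); print(cv2.boxPoints(r))
crop=np.hstack([cv2.resize(im[90:190,260:360],(400,400),interpolation=2),cv2.resize(cv2.cvtColor(cv2.imread("pics/scene.png"),cv2.COLOR_BGR2RGB)[230:330,250:350],(400,400),interpolation=2)])
save(crop,"crop.png")
s=telemetry.observe();
from scipy.spatial.transform import Rotation as R
M=R.from_euler("xyz",s["tool_rot"]).as_matrix()
print(M.T@(np.array([.59,-.13,.30])-s["position"]))
```

```text
((0.6502388715744019, -0.15188410878181458), (0.07133054733276367, 0.12406851351261139), 74.85043334960938)
[[ 0.581 -0.17 ]
 [ 0.701 -0.203]
 [ 0.719 -0.134]
 [ 0.6   -0.101]]
[-0.603 -0.591 -0.069]
```

View pics/crop.png

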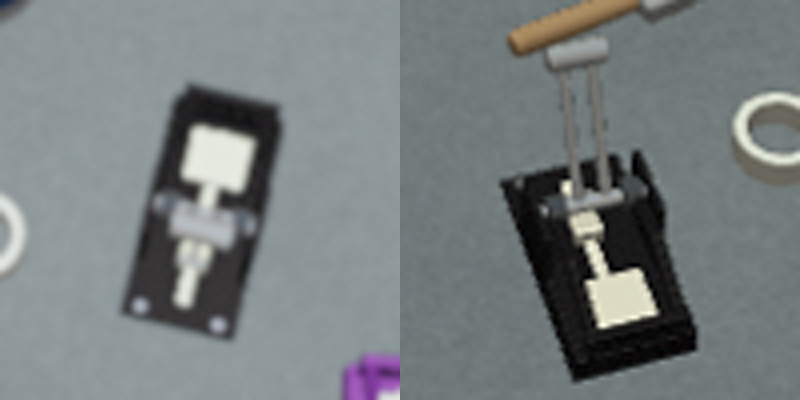

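The crop shows the large black trap: mouth and white pedal point away from the robot, and the lever leans back towards it. Its yaw is about -15°, so tool y is already along the hinge. I move to a hover.

```bash
for i in 1; do python3 -m inch '[[-0.035,-0.034,-0.004,0,0,0,0],[-0.035,-0.034,-0.004,0,0,0,0],[-0.035,-0.034,-0.004,0,0,0,0],[-0.035,-0.034,-0.004,0,0,0,0],[-0.035,-0.034,-0.004,0,0,0,0]]' 40; done
python3 -m inch '[[-0.035,-0.034,-0.004,0,0,0,0],[-0.035,-0.034,-0.004,0,0,0,0],[-0.035,-0.034,-0.004,0,0,0,0],[-0.035,-0.034,-0.004,0,0,0,0],[-0.035,-0.034,-0.004,0,0,0,0]]'
python3 -m inch '[[-0.035,-0.034,-0.004,0,0,0,0],[-0.035,-0.034,-0.004,0,0,0,0],[-0.035,-0.034,-0.004,0,0,0,0],[-0.035,-0.034,-0.004,0,0,0,0],[-0.035,-0.034,-0.004,0,0,0,0]]'
python3 -m inch '[[-0.035,-0.034,-0.004,0,0,0,0],[0,0,0,0,0,0,0],[0,0,0,0,0,0,0]]'
cat > look.py <<'E'
from h import *
import sys
from scipy.spatial.transform import Rotation as R
np.set_printoptions(precision=3,suppress=True)
s=telemetry.observe(); c=calibration("wrist"); im=grab_frame("wrist")
M=R.from_euler("xyz",s["tool_rot"]).as_matrix(); print(s["clock"],s["position"],s["tool_rot"],s["force"])
for l,z in[("rat_trap",0),("rat_grip",.141)]:
    for r in landmark_of(l,"wrist")[:3]:
        p=atz("wrist",r["xy"],z,c); print(l,r["score"],r["xy"],p,"tool",M.T@(p-s["position"]))
save(im,sys.argv[1])
E
python3 look.py w1.png
```

```text
clock: 0.9
position: [0.2918, 0.3892, 0.2516]
tool_rot: [3.141, 0.0, 2.869]
force: [1.4, 0.4, -0.6]
grip_width: 0.0854
finger_force: 0.0
clock: 1.4
position: [0.4145, 0.1783, 0.2718]
tool_rot: [3.141, 0.001, 2.869]
force: [1.1, 0.7, -0.3]
grip_width: 0.0853
finger_force: 0.0
clock: 1.9
position: [0.5373, -0.0326, 0.2917]
tool_rot: [3.141, 0.0, 2.869]
force: [1.4, 0.3, 0.2]
grip_width: 0.0853
finger_force: 0.0
clock: 2.2
position: [0.5611, -0.0738, 0.295]
tool_rot: [-3.141, -0.0, 2.867]
force: [0.2, -0.3, 0.7]
grip_width: 0.0854
finger_force: 0.0
2.2 [ 0.561 -0.074  0.295] [-3.141 -0.     2.867] [ 0.162 -0.284  0.724]
rat_trap 0.9 [237.0, 222.5] [ 0.616 -0.144  0.   ] tool [-0.072 -0.052  0.295]
rat_trap 0.57 [77.9, 103.8] [ 0.431 -0.276  0.   ] tool [ 0.07  -0.23   0.295]
rat_grip 0.65 [213.7, 222.1] [ 0.571 -0.134  0.141] tool [-0.026 -0.055  0.154]
```

View pics/w1.png

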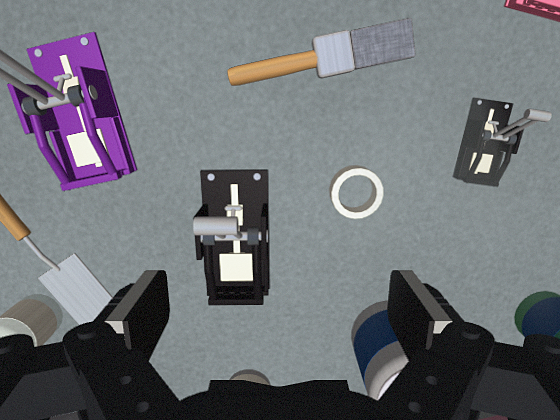

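The wrist view shows the black rat trap square to the image, with its bar at about (215,226). The mouse trap is well to the right at (485,150). I centre over the bar and recheck.

```bash
python3 -m inch '[[-0.013,-0.027,0.02,0,0,0,0],[-0.013,-0.028,0.02,0,0,0,0],[0,0,0.02,0,0,0,0],[0,0,0,0,0,0,0],[0,0,0,0,0,0,0]]'
python3 look.py w2.png
```

```text
clock: 2.85
position: [0.5714, -0.1316, 0.2359]
tool_rot: [3.141, -0.0, 2.87]
force: [0.3, 0.1, -0.1]
grip_width: 0.0855
finger_force: 0.0
2.85 [ 0.571 -0.132  0.236] [ 3.141 -0.     2.87 ] [ 0.267  0.067 -0.094]
rat_trap 0.75 [282.4, 215.1] [ 0.615 -0.14   0.   ] tool [-0.045  0.003  0.236]
rat_trap 0.74 [96.4, 74.6] [ 0.43  -0.276  0.   ] tool [ 0.097 -0.177  0.236]
rat_grip 0.68 [276.5, 214.2] [ 0.572 -0.134  0.141] tool [-0.001 -0.002  0.095]
```

View pics/w2.png

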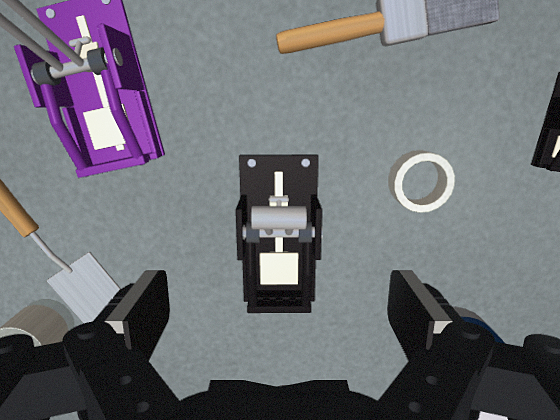

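Centred: bar at (279,217), and the hinge 45 mm ahead agrees with the given geometry. I descend and grip the flat ends.

```bash
python3 -m inch '[[0,0,0.03,0,0,0,0],[0,0,0.03,0,0,0,0],[0,0,0.03,0,0,0,0],[0,0,0.026,0,0,0,0],[0,0,0,0,0,0,0]]'
python3 -m inch '[[0,0,0,0,0,0,0.3],[0,0,0,0,0,0,0.5],[0,0,0,0,0,0,1],[0,0,0,0,0,0,1],[0,0,0,0,0,0,1]]' 60
python3 -m inch '[[0,0,0,0,0,0,1],[0,0,0,0,0,0,1],[0,0,0,0,0,0,1]]' 
python3 look.py w3.png
```

```text
clock: 3.5
position: [0.5702, -0.132, 0.1173]
tool_rot: [-3.141, -0.004, 2.87]
force: [-0.9, -0.2, 0.4]
grip_width: 0.0856
finger_force: 0.0
clock: 4.0
position: [0.5722, -0.132, 0.1209]
tool_rot: [3.14, 0.002, 2.869]
force: [-2.8, 6.8, 14.1]
grip_width: 0.0352
finger_force: 58.3
clock: 4.3
position: [0.5723, -0.132, 0.1209]
tool_rot: [3.14, 0.002, 2.869]
force: [-2.0, 6.3, 14.7]
grip_width: 0.0348
finger_force: 58.3
4.3 [ 0.572 -0.132  0.121] [3.14  0.002 2.869] [-1.989  6.301 14.73 ]
rat_trap 0.93 [278.0, 256.4] [ 0.613 -0.145  0.   ] tool [-0.042 -0.001  0.121]
rat_trap 0.79 [21.5, 59.1] [ 0.43  -0.272  0.   ] tool [ 0.1   -0.173  0.12 ]
rat_grip 0.92 [276.3, 303.2] [ 0.572 -0.134  0.141] tool [-0.    -0.002 -0.02 ]
```

View pics/w3.png

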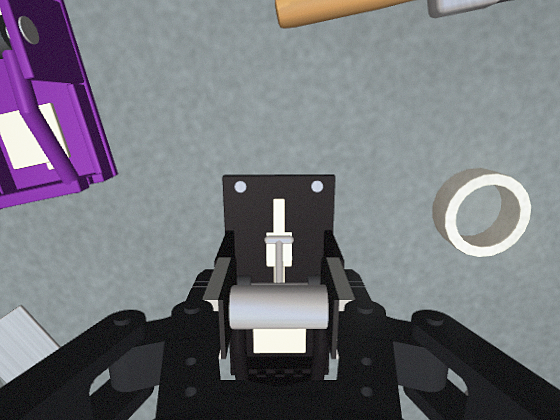

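Both bar ends are between the pads (width 35 mm, grip 58 N). I draw the bar along the 100 mm arc, checking halfway.

```bash
python3 -m inch '[[0.0084,0,0.0044,0,0,0,1],[0.0079,0,0.0052,0,0,0,1],[0.0074,0,0.0059,0,0,0,1],[0.0068,0,0.0066,0,0,0,1],[0.0062,0,0.0072,0,0,0,1]]'
python3 look.py w4.png
```

```text
clock: 4.95
position: [0.5379, -0.1224, 0.0915]
tool_rot: [3.14, 0.005, 2.87]
force: [5.6, 4.3, 7.2]
grip_width: 0.035
finger_force: 63.6
4.95 [ 0.538 -0.122  0.091] [3.14  0.005 2.87 ] [5.646 4.263 7.228]
rat_trap 0.95 [0.0, 115.8] [ 0.43  -0.272  0.   ] tool [ 0.064 -0.174  0.091]
rat_trap 0.65 [280.3, 319.5] [ 0.614 -0.143  0.   ] tool [-0.079  0.     0.092]
rat_grip 0.62 [276.5, 317.6] [ 0.526 -0.121  0.141] tool [ 0.012 -0.002 -0.05 ]
```

View pics/w4.png

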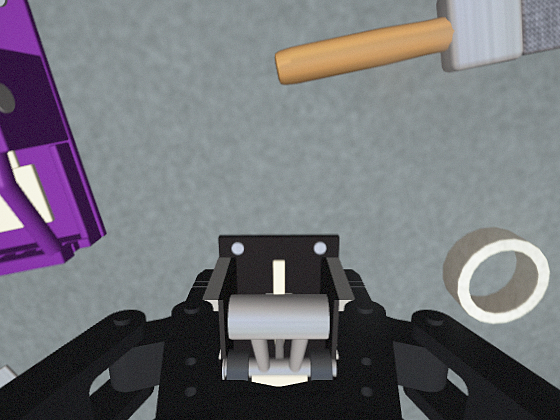

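The lever is halfway, with the rods visible and the bar still between the pads at (279,316). I continue to about 0.95 rad.

```bash
python3 -m inch '[[0.0055,0,0.0078,0,0,0,1],[0.0047,0,0.0083,0,0,0,1],[0.0039,0,0.0086,0,0,0,1],[0.0031,0,0.0090,0,0,0,1],[0.0022,0,0.0092,0,0,0,1]]'
python3 -m inch '[[0,0,0,0,0,0,1],[0,0,0,0,0,0,1]]'
python3 look.py w5.png
```

```text
clock: 5.6
position: [0.5194, -0.1172, 0.0483]
tool_rot: [3.14, 0.004, 2.87]
force: [3.5, 4.4, 10.2]
grip_width: 0.0351
finger_force: 73.5
clock: 5.8
position: [0.5195, -0.1173, 0.0483]
tool_rot: [3.14, 0.004, 2.87]
force: [5.1, 4.8, 7.3]
grip_width: 0.0348
finger_force: 73.7
5.8 [ 0.519 -0.117  0.048] [3.14  0.004 2.87 ] [5.11  4.831 7.271]
rat_trap 0.93 [282.5, 386.7] [ 0.616 -0.143  0.   ] tool [-0.099  0.001  0.049]
rat_grip 0.9 [276.4, 319.9] [ 0.481 -0.108  0.141] tool [ 0.039 -0.001 -0.093]
```

View pics/w5.png

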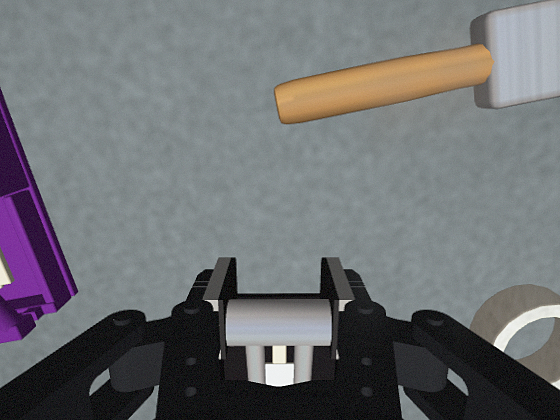

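Run:
```python
from h import *
np.set_printoptions(precision=1,suppress=True)
c=calibration("wrist"); print(np.array(c["pose"])[:3,3]*1000)
grab_frame("scene"); print([(r["xy"],round(r["score"],2)) for r in landmark_of("rat_grip","scene")])
grab_frame("top"); print([(r["xy"],round(r["score"],2)) for r in landmark_of("rat_grip","top")])
X=np.array([.963,-.269,0]);Y=np.array([.269,.963,0]);o=np.array([.572,-.1325,0])+X*.0423
for t in np.arange(.6,1.06,.05):
    f=np.radians(65)-t; b=o-X*.1*np.cos(f)+[0,0,.05+.1*np.sin(f)]
    l=proj("wrist",b+Y*.018+[0,0,.004],c);r=proj("wrist",b-Y*.018+[0,0,.004],c)
    print(round(t,2),b*1000,(l+r)/2,np.linalg.norm(l-r),proj("scene",b),proj("top",b))
```

```text
[450.5 -99.4 190.5]
[([374.7, 138.4], 0.9), ([209.2, 214.0], 0.86), ([284.4, 242.4], 0.82), ([134.8, 191.4], 0.55)]
[([371.7, 223.5], 0.89), ([425.8, 302.3], 0.79)]
0.6 [ 529.9 -120.7  100.9] [280.8 401.9] 126.33353080188847 [286.6 240.5] [305.2 169.9]
0.65 [ 527.5 -120.1   96.6] [280.7 383.9] 122.47205843205197 [286.3 241. ] [304.8 171.3]
0.7 [ 525.4 -119.5   92.1] [280.6 367.3] 118.63447307115413 [286.  241.5] [304.5 172.7]
0.75 [ 523.5 -118.9   87.5] [280.5 352. ] 114.84919804243728 [285.7 242.1] [304.1 173.9]
0.8 [ 521.8 -118.5   82.8] [280.4 338.1] 111.1395627559913 [285.5 242.8] [303.8 175. ]
0.85 [ 520.3 -118.1   78.1] [280.4 325.6] 107.5242036636351 [285.3 243.6] [303.6 176.1]
0.9 [ 519.1 -117.7   73.2] [280.3 314.3] 104.01754438652242 [285.1 244.5] [303.3 177. ]
0.95 [ 518.1 -117.4   68.3] [280.2 304.3] 100.6303099657697 [284.9 245.4] [303.1 177.9]
1.0 [ 517.3 -117.2   63.4] [280.1 295.4] 97.37004176058498 [284.8 246.5] [302.9 178.7]
1.05 [ 516.8 -117.1   58.4] [280.1 287.6] 94.24158977540048 [284.7 247.6] [302.7 179.4]
```

The bar is at row 323 with width 106 px, so θ ≈ 0.86: it slid a few mm up the pads. I tighten the grip and draw further.

```bash
python3 -m inch '[[0,0,0,0,0,0,1],[0.001,0,0.004,0,0,0,1],[0.0005,0,0.004,0,0,0,1],[0,0,0.003,0,0,0,1],[0,0,0,0,0,0,1]]' 100
python3 look.py w6.png
```

```text
clock: 6.65
position: [0.5176, -0.117, 0.0372]
tool_rot: [3.141, 0.003, 2.869]
force: [1.6, 5.3, 11.0]
grip_width: 0.0348
finger_force: 100.7
6.65 [ 0.518 -0.117  0.037] [3.141 0.003 2.869] [ 1.614  5.336 10.975]
```

View pics/w6.png

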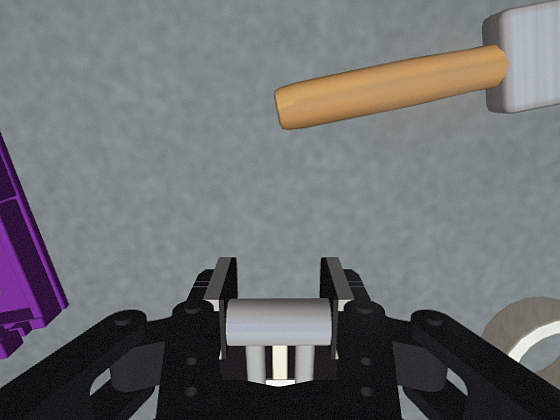

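The bar stays fixed in the pads, so θ ≈ 0.97, past the catch. I ease back while watching the force.

```bash
python3 -m inch '[[-0.0005,0,-0.003,0,0,0,1],[-0.0005,0,-0.003,0,0,0,1],[-0.0005,0,-0.003,0,0,0,1],[0,0,0,0,0,0,1]]'
python3 -m inch '[[-0.0006,0,-0.002,0,0,0,1],[0,0,0,0,0,0,1]]'
python3 -m inch '[[-0.0006,0,-0.002,0,0,0,1],[0,0,0,0,0,0,1]]'
```

```text
clock: 7.2
position: [0.5195, -0.1176, 0.0465]
tool_rot: [3.141, 0.004, 2.869]
force: [6.9, 1.7, -0.0]
grip_width: 0.0343
finger_force: 99.9
clock: 7.4
position: [0.52, -0.1177, 0.0483]
tool_rot: [3.141, 0.004, 2.869]
force: [7.8, 1.8, -1.8]
grip_width: 0.0345
finger_force: 99.8
clock: 7.6
position: [0.5205, -0.1178, 0.0502]
tool_rot: [3.141, 0.004, 2.869]
force: [8.8, 1.1, -5.1]
grip_width: 0.0345
finger_force: 99.7
```

```bash
python3 -m inch '[[-0.0006,0,-0.002,0,0,0,1],[0,0,0,0,0,0,1]]'
python3 - <<'E'
from h import *
c=calibration("wrist"); im=grab_frame("wrist"); np.save("w7.npy",im)
g=cv2.cvtColor(im,cv2.COLOR_RGB2GRAY).astype(int)
print(c["pose"][0][3],c["pose"][1][3],c["pose"][2][3])
print("col279",list(g[285:365:3,255]));
X=np.array([.963,-.269,0]);o=np.array([.572,-.1325,0])+X*.0423
for t in [.7,.75,.8,.85,.9]:
    f=np.radians(65)-t; b=o-X*.1*np.cos(f)+[0,0,.05+.1*np.sin(f)]
    print(t,proj("wrist",b,c),proj("wrist",b-X*.0078+[0,0,.002],c),proj("wrist",b+X*.003+[0,0,.0075],c))
E
```

```text
clock: 7.8
position: [0.5211, -0.118, 0.0521]
tool_rot: [3.141, 0.004, 2.869]
force: [10.5, 1.5, -7.4]
grip_width: 0.0342
finger_force: 99.9
0.45215728806278416 -0.10004222261825421 0.19411094764485348
col279 [np.int64(142), np.int64(14), np.int64(26), np.int64(35), np.int64(32), np.int64(78), np.int64(101), np.int64(120), np.int64(137), np.int64(156), np.int64(165), np.int64(167), np.int64(172), np.int64(176), np.int64(177), np.int64(179), np.int64(177), np.int64(188), np.int64(182), np.int64(171), np.int64(163), np.int64(184), np.int64(182), np.int64(181), np.int64(186), np.int64(184), np.int64(182)]
0.7 [281.19456271 346.79017361] [281.30286398 329.48779964] [281.36690318 370.63743509]
0.75 [281.0983439  332.96456604] [281.199447  315.7007434] [281.26062367 355.34470173]
0.8 [281.00408435 320.38114021] [281.09841418 303.22376372] [281.15671743 341.41183768]
0.85 [280.91222981 309.00764006] [281.00021945 292.01457097] [281.05567961 328.80292471]
0.9 [280.82312852 298.80174945] [280.90520925 282.02137501] [280.95788899 317.47039152]
```

The bar's edges (rows 299–347) fit θ ≈ 0.8. The pull has reversed and rises steadily, so the catch is holding. I unload the grip, open, and lift straight up.

```bash
python3 -m inch '[[0.001,0,0.002,0,0,0,1],[0.0005,0,0.002,0,0,0,1],[0,0,0,0,0,0,1]]' 20
python3 -m inch '[[0,0,0,0,0,0,0.5],[0,0,0,0,0,0,0.3],[0,0,0,0,0,0,0],[0,0,0,0,0,0,0],[0,0,0,0,0,0,0]]'
python3 -m inch '[[0,0,0,0,0,0,0],[0,0,0,0,0,0,0]]'
```

```text
clock: 8.15
position: [0.5199, -0.1177, 0.048]
tool_rot: [3.141, 0.004, 2.869]
force: [10.3, 1.8, -1.7]
grip_width: 0.0341
finger_force: 100.2
clock: 8.65
position: [0.5176, -0.1179, 0.0472]
tool_rot: [-3.142, -0.0, 2.869]
force: [0.1, -0.4, 0.5]
grip_width: 0.0852
finger_force: 0.0
clock: 8.85
position: [0.5176, -0.1179, 0.0471]
tool_rot: [-3.142, -0.0, 2.869]
force: [0.5, 0.7, 0.7]
grip_width: 0.0854
finger_force: 0.0
```

```bash
python3 -m inch '[[0,0,-0.02,0,0,0,0],[0,0,-0.03,0,0,0,0],[0,0,-0.04,0,0,0,0],[0,0,-0.05,0,0,0,0],[0,0,-0.05,0,0,0,0]]'
python3 -m inch '[[0.03,0,-0.02,0,0,0,0],[0.03,0,0,0,0,0,0],[0,0,0,0,0,0,0],[0,0,0,0,0,0,0]]'
python3 - <<'E'
from h import *
a=grab_frame("wrist");b=grab_frame("scene")
save(np.hstack([cv2.resize(a,(400,300)),cv2.resize(b[190:340,240:440],(400,300),interpolation=2)]),"fin.png")
E
```

```text
clock: 9.35
position: [0.517, -0.1179, 0.2389]
tool_rot: [-3.141, -0.001, 2.869]
force: [0.9, 0.2, 0.2]
grip_width: 0.0854
finger_force: 0.0
clock: 9.75
position: [0.4598, -0.1015, 0.2575]
tool_rot: [3.141, 0.001, 2.869]
force: [0.4, -0.3, 0.2]
grip_width: 0.0856
finger_force: 0.0
```

View pics/fin.png

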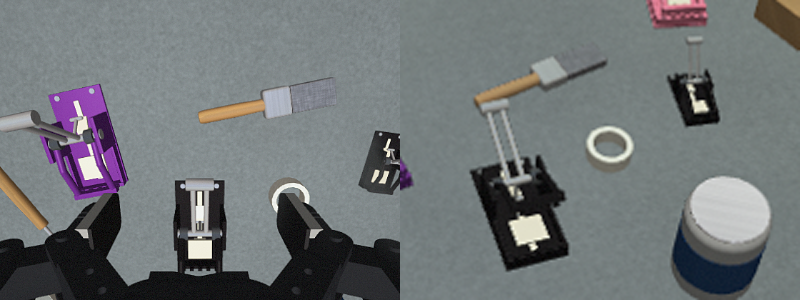

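The picture shows the lever lying back with the jaw lifted and the gripper clear. The mouse trap's lever is still upright.

```bash
python3 -c "
from workcell import bot; print(bot.job_done())"
```

```text
the job is handed in; nothing more can be done
None
```

The rat trap is cocked on its own catch (lever at about 0.8 rad) with the gripper clear, the mouse trap is still unset, and the job was handed in at about 10 s; no verdict came back.

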